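# Feel out the perished mount bush

### The job

One of the three rubber mount bushes in the aluminium test block has gone soft. Working along the block from the dowel-pin end, push each rubber plug straight down about 6 mm (hold it there for half a second; more than 9 mm ruins it) and feel its resistance, then stand the soft bush upright in the scrap tray. Leave the two firm ones seated in their pockets and everything else on the bench where it is.

Things in the scene. Friction and masses are not known exactly. Their poses are not given: they have to be found in the camera images.
- bush_a_mid (a point): one of three alike mount bushes, in the pockets in random order (name and looks do not tell the soft one): steel cup, 40 mm diameter, 42 mm tall, 0.2 kg, black rubber plug of 28 mm diameter standing 12 to 17 mm (it varies) out of its top. This point: the cup's centre, 21 mm above its underside; z up along its axis. 30 mm of the cup stand above the block, to be gripped across the diameter
- bush_b_mid (a point): one of three alike mount bushes, in the pockets in random order (name and looks do not tell the soft one): steel cup, 40 mm diameter, 42 mm tall, 0.2 kg, black rubber plug of 28 mm diameter standing 12 to 17 mm (it varies) out of its top. This point: the cup's centre, 21 mm above its underside; z up along its axis. 30 mm of the cup stand above the block, to be gripped across the diameter
- bush_c_mid (a point): one of three alike mount bushes, in the pockets in random order (name and looks do not tell the soft one): steel cup, 40 mm diameter, 42 mm tall, 0.2 kg, black rubber plug of 28 mm diameter standing 12 to 17 mm (it varies) out of its top. This point: the cup's centre, 21 mm above its underside; z up along its axis. 30 mm of the cup stand above the block, to be gripped across the diameter
- plug_a (a joint): how far the rubber plug of bush_a is pushed down into its cup (m): 0 free, hard stop at 0.0115, ruined beyond 0.0095. It springs back. It starts to give at about 2 N of downward push; 6 mm down, a sound plug resists with 12 to 13 N, the soft one with about 5 N.
- plug_b (a joint): how far the rubber plug of bush_b is pushed down into its cup (m): 0 free, hard stop at 0.0115, ruined beyond 0.0095. It springs back. It starts to give at about 2 N of downward push; 6 mm down, a sound plug resists with 12 to 13 N, the soft one with about 5 N.
- plug_c (a joint): how far the rubber plug of bush_c is pushed down into its cup (m): 0 free, hard stop at 0.0115, ruined beyond 0.0095. It springs back. It starts to give at about 2 N of downward push; 6 mm down, a sound plug resists with 12 to 13 N, the soft one with about 5 N.
- block: aluminium test block bolted down, 85 mm (x) by 280 mm (y), 25 mm high; three round pockets 41.8 mm wide, 12 mm deep (floor 13 mm above the table) in a row along y, 75 mm apart. A steel dowel pin (12 mm diameter, 38 mm tall, dark) stands on its +y end, 124 mm from the middle. Origin: centre of its underside, z up
- pocket_1 (a point): mouth of the first (next to the dowel pin) pocket, at the block's top face, 25 mm above the table, on the pocket's axis; axes as the block's
- pocket_2 (a point): mouth of the second (middle) pocket, at the block's top face, 25 mm above the table, on the pocket's axis; axes as the block's
- pocket_3 (a point): mouth of the third (farthest from the dowel pin) pocket, at the block's top face, 25 mm above the table, on the pocket's axis; axes as the block's
- tray: scrap tray: dark steel, open, 150 x 150 mm, 24 mm high, walls 4 mm and floor 4 mm thick, fixed. Origin: centre of its underside, z up
- bearing: bystander: small bearing ring lying flat between block and tray, 44 mm across, 14 mm high; origin at the centre of its underside
- collar: bystander: steel collar lying flat, 60 mm across, 20 mm high; origin at the centre of its underside
- wrench: bystander: combination wrench lying flat beyond the tray; origin at its middle
- screwdriver: bystander: screwdriver with black handle, lying; origin at its middle
- socket: bystander: upright steel socket, 26 mm across, 38 mm high; origin at the centre of its underside
Things that resemble listed ones, but are neither listed nor needed, are in the scene too. What is shaped like the part that bears bush_a_mid but green or turquoise is not meant.

How it is judged:
On the way, in this order (a step that is already met when the one before it is completed fails the run):
1. the plug of the bush in the first pocket (counted from the dowel pin) is held pushed in by 4.5 to 7.8 mm for 0.4 s (((horizontal distance between bush_a_mid and pocket_1 below 0.015 m and value of joint plug_a between 0.0045 and 0.0078 m) or (horizontal distance between bush_b_mid and pocket_1 below 0.015 m and value of joint plug_b between 0.0045 and 0.0078 m) or (horizontal distance between bush_c_mid and pocket_1 below 0.015 m and value of joint plug_c between 0.0045 and 0.0078 m))), for 0.4 s.
2. the plug of the bush in the second pocket (counted from the dowel pin) is held pushed in by 4.5 to 7.8 mm for 0.4 s (((horizontal distance between bush_a_mid and pocket_2 below 0.015 m and value of joint plug_a between 0.0045 and 0.0078 m) or (horizontal distance between bush_b_mid and pocket_2 below 0.015 m and value of joint plug_b between 0.0045 and 0.0078 m) or (horizontal distance between bush_c_mid and pocket_2 below 0.015 m and value of joint plug_c between 0.0045 and 0.0078 m))), for 0.4 s.
3. the plug of the bush in the third pocket (counted from the dowel pin) is held pushed in by 4.5 to 7.8 mm for 0.4 s (((horizontal distance between bush_a_mid and pocket_3 below 0.015 m and value of joint plug_a between 0.0045 and 0.0078 m) or (horizontal distance between bush_b_mid and pocket_3 below 0.015 m and value of joint plug_b between 0.0045 and 0.0078 m) or (horizontal distance between bush_c_mid and pocket_3 below 0.015 m and value of joint plug_c between 0.0045 and 0.0078 m))), for 0.4 s.
At the end, for the whole second after the job is handed in: the soft bush stands upright (within 7 degrees) and at rest on the floor of the scrap tray, its axis within 56 mm of the tray's centre along each side; both firm bushes are upright in their own pockets, within 6 mm of where they started (x of bush_b_mid in the frame of tray between -0.056 and 0.056 m and y of bush_b_mid in the frame of tray between -0.056 and 0.056 m and z of bush_b_mid in the frame of tray between 0.021 and 0.029 m and angle between bush_b_mid's own z axis and vertical below 0.12 rad and linear speed of bush_b below 0.02 m/s and distance of each of bush_a_mid, bush_c_mid from where it was at the start of the episode below 0.006 m and angle between each of bush_a_mid, bush_c_mid's own z axis and vertical below 0.1 rad); the robot touches nothing.
It fails at once if a rubber plug is squashed in by more than 9.5 mm (value of joint any of plug_a, plug_b, plug_c above 0.0095 m).
It fails at once if a firm bush is lifted or shifted by more than 10 mm (distance of any of bush_a_mid, bush_c_mid from where it was at the start of the episode above 0.01 m).
It fails at once if another thing on the bench is shifted by more than 20 mm (distance of any of bearing, collar, wrench, screwdriver, socket from where it was at the start of the episode above 0.02 m).
It also fails if it takes over 67 s, if anything falls off the work surface, if the arm or the gripper's body presses on something with over 40 N, if the wrist force passes 120 N, or if a joint passes its speed limit or range.

### The arm

A 6-joint arm with a two-finger parallel gripper is mounted at the origin on the work surface. World frame = base frame: x ahead of the robot, y to its left, z up, the work surface at z = 0. Lengths are in m, angles in rad, forces in N, time in s.
With the tool pointing down it reaches from about 0.35 to 0.775 m from the base axis. Payload 7.3 kg.
Tool frame: the origin (TCP) lies at the very end of the fingers, on their centre line; the grasp point (between the pads) lies 19 mm behind it; y points along the fingers, z is the direction in which the jaws open and shut, and the axes are right-handed (so a half turn about y gives the same grasp; the last joint's range is limited). The gripper opens to 92 mm and grips with 3 to 60 N. Pads are 19 mm wide; open, the fingers measure 130 mm over their backs; the gripper's body (75 mm by 190 mm) begins 47 mm behind the grasp point.
Start: joints at [1.172, 0.342, 1.524, -0, 1.275, -0.146], TCP at [0.131, 0.508, 0.227] pointing down, gripper open.
Joint ranges: [-2.53, 2.53], [-0.77, 2.02], [0.04, 2.7], [-1, 4.14], [0.28, 2.66], [-3.11, 3.11]. Speed limits (rad/s): [2.57, 2.57, 3.14, 3.14, 3.14, 3.14].

### API

Orientations are given as [roll, pitch, yaw] about the fixed x, y, z axes, in that order (R = Rz(yaw) Ry(pitch) Rx(roll)).
In Python, from cell import bot, imaging, order gives the robot as it stands. The module is installed in compiled form; this text tells all that it offers.
- The arm moves only by the tool arm_command, never from a script. Its argument "rows" is a list of rows, each an object of numbers: "hand": the closure, from -1 (fully open) to 1 (shut); "dx", "dy", "dz": the shift along the tool's x, y, z each as a share of 0.2 m, from -1 to 1; "rx", "ry", "rz": the turn, a rotation vector about the tool's x, y, z each as a share of 180 degrees, from -1 to 1. A call has exactly 5 rows; each row shifts and turns the pose as measured when the row begins, along the tool's axes as they then stand; what a row does not reach is not made up. A row lasts 1/8 s, in which the tool goes at most 62.5 mm and 10.7 degrees, less where a joint would pass 70% of its speed; a pose out of reach is approached as far as the arm can. A call with a number of a shift or a turn outside -1 to 1 is refused whole. A call with a gripper value outside its range is refused whole. The fingers move at their own pace and stop on an object; the grip force is fixed at half the most. Time passes only in rows, so rows that do not move let the fingers close, or fill a call up. It gives the time, the measured TCP pose, the force and the opening at its end, in the units of the state.
- bot.get_state(): the state, without advancing time (a new reading comes with each control period).
- imaging.read_camera(name): name is "scene" or "top"; returns a dict with "image" (420x560x3 uint8, red, green, blue), "range_z" (420x560 float32, m along the optical axis (not along the pixel's ray), 0 where there is no reading), "camera_matrix" (3x3 intrinsics, pixels), "world_from_camera" (4x4, takes a point from camera to world coordinates). Camera axes: x right, y down, z forward; pixel columns grow to the right and rows downward; lengths in m; the calibration is good to about 2 mm. A picture is of the moment at which its call begins.
- order.sign_off(): hands the job in, once; it reports no verdict.
Trained networks look in a picture, given as the dict that the camera call returned (one of the last four; its "shot" number tells which), for a name from the list of things; names that differ only in an ending like _2 or _b are one class to them, and where a whole thing is asked for, a point or a joint stands for the part that bears it (a point fixed in the world has none). Each returns a list of dicts, best first, with "confidence" (0 to 1); they miss things now and then, are a little off and sometimes report something else, mostly with a low value. They report only what shows in the picture. A call takes as long as a camera call. They do not tell look-alikes from the thing itself.
- imaging.search_frame(picture, name): "at" ([x, y, z] in m, in world coordinates, good to about 4 mm: the middle of the surface that is visible of it).
- imaging.masks_of(picture, name): "pixels" (420x560 bool, what is visible of it).
The state is a dict: "t": time; "qpos": joint angles; "qvel": joint speeds; "joint_torque": joint torques, N m; "eef_pos": TCP position; "tcp_rot": TCP orientation; "wrist_force": force on the tool from outside, world axes, zero at the start; "wrist_torque": the same for the moment, N m; "opening": opening from 0.0 (shut) to 1.0 (fully open).
Only numpy, scipy, OpenCV 4.12 (cv2) and the standard library are available. Lean on these libraries where they do the work, as an engineer would, in place of code of your own. Each camera call takes 0.05 s, during which the arm holds its last target.

## Working session

There is one attempt and no reset: what is moved stays moved. The work goes in short steps, Python scripts to look and compute and a tool call to move; the robot and the scene stay as the last step left them, time stands still between calls to the robot, and variables do not carry over. Pictures are saved under pics/ and viewed, and the job is handed in when it is done.

Besides the shell and the picture viewer there is one more tool, called after "Request:" by a JSON object that holds its "name" and its "arguments". arm_command: Moves the arm, as the interface text tells. Its arguments: {"type":"object","properties":{"rows":{"type":"array"}},"required":["rows"]}

```bash
mkdir -p pics; python3 - <<'E'
from cell import bot, imaging
import cv2
s=bot.get_state(); print(s)
for n in("scene","top"):
    p=imaging.read_camera(n); cv2.imwrite(f"pics/{n}0.png",p["image"][:,:,::-1])
    print(n,p["camera_matrix"],p["world_from_camera"])
    for k in("bush_a_mid","block","tray","bearing","collar","wrench","screwdriver","socket"):
        for d in imaging.search_frame(p,k): print(k,[round(float(v),4) for v in d["at"]],round(d["confidence"],2))
E
```

```text
{'t': 0.0, 'qpos': array([ 1.17194509e+00,  3.42752296e-01,  1.52499307e+00,  1.09216558e-05,
        1.27542126e+00, -1.46012715e-01]), 'qvel': array([-0.00072693, -0.00075541,  0.00158907, -0.00138635,  0.00108044,
       -0.00126304]), 'joint_torque': array([ 1.33465786e-03, -4.31230474e+01, -2.44220960e+01,  7.18296412e-02,
        5.59654017e-02, -1.43762286e-04]), 'eef_pos': array([0.13115396, 0.50793777, 0.22603798]), 'tcp_rot': array([-1.57235203e+00,  2.39336857e-04, -2.52841891e-01]), 'wrist_force': array([-0.26745143,  0.16334525, -0.60039593]), 'wrist_torque': array([-0.01939515, -0.0191751 , -0.01256455]), 'opening': 0.9966879643994548}
scene [[380.55427854   0.         280.90508002]
 [  0.         380.55427854 215.46276915]
 [  0.           0.           1.        ]] [[ 0.63346948  0.62752334 -0.45269292  0.88489529]
 [ 0.77371241 -0.50671269  0.380278   -0.27316857]
 [ 0.00924807 -0.59114864 -0.80650962  0.65122626]
 [ 0.          0.          0.          1.        ]]
bush_a_mid [0.6059, 0.1446, 0.0539] 0.79
bush_a_mid [0.7444, 0.1755, 0.0441] 0.79
bush_a_mid [0.4532, 0.
[... 527 characters left out ...]
  0.           0.           1.        ]] [[-0.01434162 -0.9977034   0.06619848  0.46601258]
 [-0.99988836  0.01403238 -0.00513399 -0.02558355]
 [ 0.00419328 -0.06626472 -0.99779327  1.20148864]
 [ 0.          0.          0.          1.        ]]
bush_a_mid [0.7379, 0.1789, 0.0416] 0.58
bush_a_mid [0.4427, 0.1844, 0.0441] 0.52
bush_a_mid [0.5958, 0.1546, 0.0573] 0.48
block [0.7416, -0.2367, 0.0046] 0.71
block [0.593, 0.1583, 0.0259] 0.65
tray [0.5558, -0.3016, 0.005] 0.66
bearing [0.6069, -0.1113, 0.0151] 0.7
collar [0.3695, 0.0543, 0.019] 0.67
wrench [0.7481, -0.2381, 0.0066] 0.7
wrench [0.596, 0.155, 0.0216] 0.49
screwdriver [0.423, 0.2599, 0.0237] 0.83
socket [0.3823, -0.1179, 0.0392] 0.44
```

View pics/scene0.png

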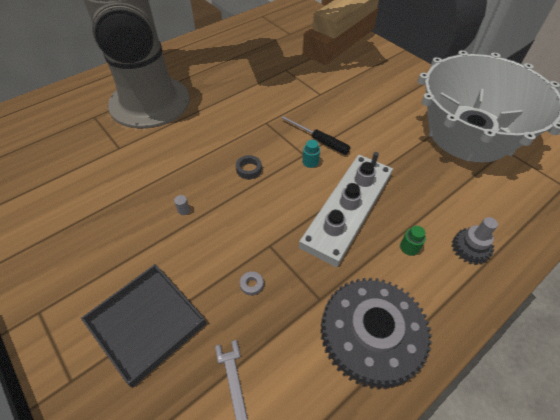

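View pics/top0.png

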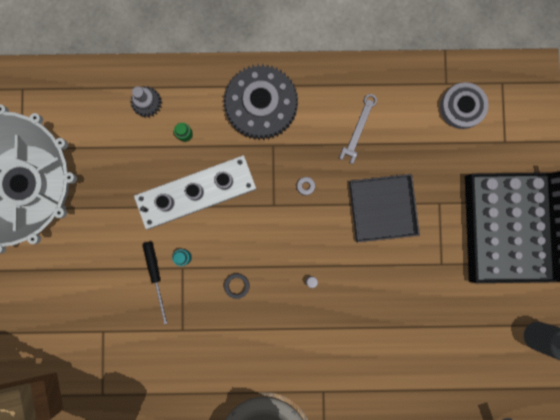

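The three real bushes are at scene pixels (367,173), (351,195) and (336,222). They are grey cups with black plugs, standing in the block. The look-alikes are the turquoise one at (311,154) and the green one at (414,240). The dowel pin is at scene (375,159) and top (143,208), so pocket 1 is the leftmost in the top view. Next I'll crop closely and measure.

```bash
cat > h.py <<'E'
import numpy as np, cv2
from cell import bot, imaging
def cloud(p):
    z=p["range_z"];K=p["camera_matrix"];T=p["world_from_camera"]
    v,u=np.indices(z.shape)
    c=np.stack([(u-K[0,2])/K[0,0]*z,(v-K[1,2])/K[1,1]*z,z],-1)
    w=c@T[:3,:3].T+T[:3,3]; w[z==0]=np.nan
    return w
def proj(p,X):
    T=np.linalg.inv(p["world_from_camera"]);c=T[:3,:3]@np.array(X)+T[:3,3];q=p["camera_matrix"]@c;return q[:2]/q[2]
E
python3 - <<'E'
from h import *
for n in("top","scene"):
    p=imaging.read_camera(n); w=cloud(p); im=p["image"]
    c=(105,240,125,265) if n=="top" else (140,270,290,400)
    cr=im[c[0]:c[1],c[2]:c[3]]; cv2.imwrite(f"pics/crop_{n}.png",cv2.resize(cr,None,fx=5,fy=5,interpolation=cv2.INTER_CUBIC)[:,:,::-1])
    x,y,z=w[...,0],w[...,1],w[...,2]
    tab=np.abs(z)<.02; tab&=(np.abs(x-.5)<.2)&(y>-.1)&(y<.3); print(n,"table z",np.nanmedian(z[tab]))
    # block top
    m=(abs(z-.025)<.006)&(x>.5)&(x<.7)&(y>-.05)&(y<.33)
    num,l,st,ce=cv2.connectedComponentsWithStats(m.astype(np.uint8))
    i=1+np.argmax(st[1:,4]); mm=l==i
    r=cv2.minAreaRect(np.c_[x[mm],y[mm]].astype(np.float32)); print("block",r,np.median(z[mm]))
    m=(z>.048)&(z<.09)&(x>.53)&(x<.67)&(y>-.0)&(y<.28)
    num,l,st,ce=cv2.connectedComponentsWithStats(m.astype(np.uint8))
    for i in range(1,num):
        mm=l==i
        if st[i,4]<8: continue
        zz=z[mm];t=mm&(z>.062); 
        print(st[i,4],"all",x[mm].mean(),y[mm].mean(),"plug n",t.sum(),x[t].mean(),y[t].mean(),np.percentile(z[t],[10,50,90]) if t.any() else 0, "cup",np.median(z[mm&(z<.06)]))
    m=(abs(x-.555)<.1)&(abs(y+.302)<.1)&(z>.012)&(z<.04)
    r=cv2.minAreaRect(np.c_[x[m],y[m]].astype(np.float32)); print("tray",r)
E
```

```text
top table z -0.0007268334145952293
block ((0.5964043736457825, 0.15653686225414276), (0.08597173541784286, 0.28055745363235474), 19.651689529418945) 0.024042271938837123
225 all 0.6205780545136524 0.08487826492957672 plug n 108 0.6210243678919525 0.08508516110099659 [0.06316502 0.06597036 0.0686649 ] cup 0.053781697852957056
229 all 0.5949852569990283 0.15458094450382145 plug n 117 0.596074136287953 0.15534760914038007 [0.06750732 0.07097945 0.07311172] cup 0.054234427299256094
228 all 0.5705825243709202 0.2246556513764284 plug n 113 0.5712736464849483 0.2264471560811211 [0.06371147 0.06691678 0.06941714] cup 0.05418404115376596
26 all 0.5546957131398981 0.27178870831519103 plug n 10 0.5553834833165527 0.27211137516890427 [0.06261895 0.06336386 0.06497137] cup 0.05873173283506106
tray ((0.5522041916847229, -0.29872748255729675), (0.15010307729244232, 0.15198539197444916), 5.33566427230835)
scene table z -0.0008570552050515268
block ((0.5948542952537537, 0.15644478797912598), (0.08578167110681534, 0.28214436769485474), 19.740175247192383) 0.02400853759614019
40 all 0.5547974343719014 0.27061437907816704 plug n 6 0.554957805249312 0.27204360376412595 [0.0621737  0.06259372 0.06318106] cup 0.053925502345955556
251 all 0.5732239501251829 0.22089986482269933 plug n 109 0.5711126206396169 0.22508663569049528 [0.06439386 0.06611654 0.0673903 ] cup 0.053563856362185636
294 all 0.5989787306572839 0.15064987255454487 plug n 146 0.5970441835663122 0.15342705531942374 [0.06537779 0.07061549 0.07208145] cup 0.05406212361012902
304 all 0.6239368041925111 0.08076594210046076 plug n 138 0.6213857425807015 0.08433349799046397 [0.06420199 0.0658498  0.06720504] cup 0.05407945130361591
tray ((0.55131596326828, -0.29844266176223755), (0.15151645243167877, 0.15043780207633972), 5.4500956535339355)
```

```bash
ls pics
```

```text
crop_scene.png
crop_top.png
scene0.png
top0.png
```

View pics/crop_top.png

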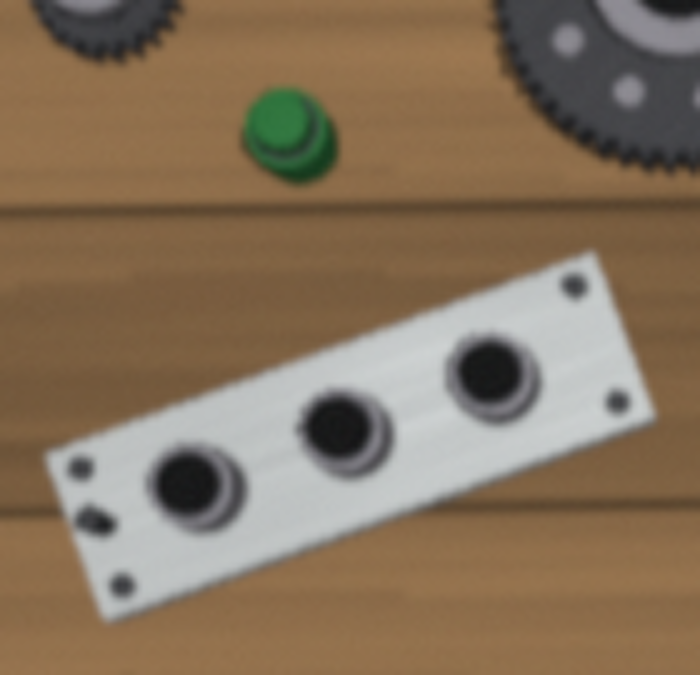

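View pics/crop_scene.png

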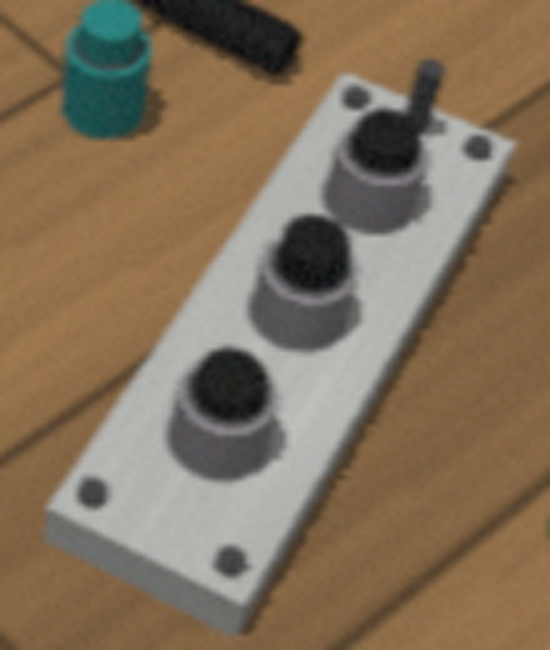

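The crops confirm it: black plugs in the silver cups, with the dowel next to pocket 1. Now a planning helper.

```bash
cat >> h.py <<'E'
from scipy.spatial.transform import Rotation as Ro
def plan(target,yaw,n=5,maxstep=.055):
    s=bot.get_state(); p=s["eef_pos"].copy(); R=Ro.from_euler("xyz",s["tcp_rot"]); Rt=Ro.from_euler("xyz",[-np.pi/2,0,yaw])
    print("t %.2f"%s["t"],"pos",np.round(p,4),"rpy",np.round(s["tcp_rot"],4),"F",np.round(s["wrist_force"],2),"open %.3f"%s["opening"],"q",np.round(s["qpos"],2))
    for i in range(n):
        d=np.array(target)-p; L=np.linalg.norm(d); d*=min(1,maxstep/max(L,1e-9))
        rv=(R.inv()*Rt).as_rotvec(); a=np.linalg.norm(rv); rv*=min(1,np.radians(9)/max(a,1e-9))
        sh=np.round(R.inv().apply(d)/.2,3); ro=np.round(rv/np.pi,4)
        print({k:float(v) for k,v in zip(("dx","dy","dz","rx","ry","rz"),[*sh,*ro])})
        p=p+R.apply(sh*.2); R=R*Ro.from_rotvec(ro*np.pi)
    print("left mm",np.round((np.array(target)-p)*1000,1))
YAW=np.radians(-70.3)
E
python3 -c "
from h import *
plan([.571,.2265,.16],YAW,10)"
```

```text
t 1.00 pos [0.1313 0.5083 0.2267] rpy [-1.5707 -0.     -0.2528] F [-0.66 -0.19  0.92] open 1.001 q [ 1.17  0.34  1.52  0.    1.28 -0.15]
{'dx': 0.259, 'dy': 0.035, 'dz': -0.085, 'rx': -0.0, 'ry': 0.05, 'rz': -0.0}
{'dx': 0.269, 'dy': 0.035, 'dz': -0.044, 'rx': -0.0, 'ry': 0.05, 'rz': -0.0}
{'dx': 0.273, 'dy': 0.035, 'dz': -0.001, 'rx': -0.0, 'ry': 0.05, 'rz': -0.0}
{'dx': 0.27, 'dy': 0.035, 'dz': 0.042, 'rx': -0.0, 'ry': 0.05, 'rz': -0.0}
{'dx': 0.26, 'dy': 0.035, 'dz': 0.084, 'rx': -0.0, 'ry': 0.05, 'rz': -0.0}
{'dx': 0.243, 'dy': 0.035, 'dz': 0.123, 'rx': -0.0, 'ry': 0.05, 'rz': -0.0}
{'dx': 0.221, 'dy': 0.035, 'dz': 0.16, 'rx': -0.0, 'ry': 0.0101, 'rz': -0.0}
{'dx': 0.216, 'dy': 0.034, 'dz': 0.167, 'rx': -0.0, 'ry': -0.0, 'rz': -0.0}
{'dx': 0.216, 'dy': 0.035, 'dz': 0.166, 'rx': -0.0, 'ry': -0.0, 'rz': -0.0}
{'dx': 0.124, 'dy': 0.02, 'dz': 0.095, 'rx': -0.0, 'ry': -0.0, 'rz': -0.0}
left mm [0.  0.1 0.1]
```

Request:
{"name": "arm_command", "arguments": {"rows": [{"hand": 1, "dx": 0.26, "dy": 0.035, "dz": -0.085, "ry": 0.05}, {"hand": 1, "dx": 0.27, "dy": 0.035, "dz": -0.044, "ry": 0.05}, {"hand": 1, "dx": 0.27, "dy": 0.035, "dz": 0, "ry": 0.05}, {"hand": 1, "dx": 0.27, "dy": 0.035, "dz": 0.04, "ry": 0.05}, {"hand": 1, "dx": 0.26, "dy": 0.035, "dz": 0.084, "ry": 0.05}]}}

```text
validation failed for argument at $.ro...
```

```bash
python3 -c "
from h import *
plan([.571,.2265,.13],YAW,10)"
```

```text
t 1.00 pos [0.1313 0.5083 0.2267] rpy [-1.5707 -0.     -0.2528] F [-0.66 -0.19  0.92] open 1.001 q [ 1.17  0.34  1.52  0.    1.28 -0.15]
{'dx': 0.257, 'dy': 0.05, 'dz': -0.084, 'rx': -0.0, 'ry': 0.05, 'rz': -0.0}
{'dx': 0.267, 'dy': 0.05, 'dz': -0.043, 'rx': -0.0, 'ry': 0.05, 'rz': -0.0}
{'dx': 0.27, 'dy': 0.05, 'dz': -0.001, 'rx': -0.0, 'ry': 0.05, 'rz': -0.0}
{'dx': 0.267, 'dy': 0.05, 'dz': 0.041, 'rx': -0.0, 'ry': 0.05, 'rz': -0.0}
{'dx': 0.257, 'dy': 0.05, 'dz': 0.083, 'rx': -0.0, 'ry': 0.05, 'rz': -0.0}
{'dx': 0.241, 'dy': 0.05, 'dz': 0.122, 'rx': -0.0, 'ry': 0.05, 'rz': -0.0}
{'dx': 0.219, 'dy': 0.05, 'dz': 0.158, 'rx': -0.0, 'ry': 0.0101, 'rz': -0.0}
{'dx': 0.214, 'dy': 0.05, 'dz': 0.165, 'rx': -0.0, 'ry': -0.0, 'rz': -0.0}
{'dx': 0.214, 'dy': 0.05, 'dz': 0.165, 'rx': -0.0, 'ry': -0.0, 'rz': -0.0}
{'dx': 0.142, 'dy': 0.034, 'dz': 0.11, 'rx': -0.0, 'ry': -0.0, 'rz': -0.0}
left mm [-0.  -0.1  0.1]
```

All keys are probably required.

Request:
{"name": "arm_command", "arguments": {"rows": [{"hand": 1, "dx": 0.26, "dy": 0.035, "dz": -0.085, "rx": 0, "ry": 0.05, "rz": 0}, {"hand": 1, "dx": 0.27, "dy": 0.035, "dz": -0.044, "rx": 0, "ry": 0.05, "rz": 0}, {"hand": 1, "dx": 0.27, "dy": 0.035, "dz": 0, "rx": 0, "ry": 0.05, "rz": 0}, {"hand": 1, "dx": 0.27, "dy": 0.035, "dz": 0.04, "rx": 0, "ry": 0.05, "rz": 0}, {"hand": 1, "dx": 0.26, "dy": 0.035, "dz": 0.084, "rx": 0, "ry": 0.05, "rz": 0}]}}

```text
t: 1.62
eef_pos: [0.3636, 0.3584, 0.1916]
tcp_rot: [-1.567, 0.002, -1.054]
wrist_force: [-0.0, 1.8, 0.2]
opening: 0.503
```

```bash
python3 -c "
from h import *
plan([.571,.2265,.13],YAW,10)"
```

```text
t 1.62 pos [0.3636 0.3584 0.1916] rpy [-1.5672  0.0024 -1.0544] F [-0.04  1.82  0.19] open 0.503 q [0.63 0.35 1.62 0.   1.17 0.11]
{'dx': 0.236, 'dy': 0.067, 'dz': 0.125, 'rx': -0.001, 'ry': 0.05, 'rz': -0.0008}
{'dx': 0.213, 'dy': 0.067, 'dz': 0.16, 'rx': -0.0001, 'ry': 0.0049, 'rz': -0.0001}
{'dx': 0.211, 'dy': 0.067, 'dz': 0.164, 'rx': 0.0, 'ry': 0.0, 'rz': 0.0}
{'dx': 0.211, 'dy': 0.067, 'dz': 0.164, 'rx': 0.0, 'ry': 0.0, 'rz': 0.0}
{'dx': 0.127, 'dy': 0.04, 'dz': 0.099, 'rx': 0.0, 'ry': 0.0, 'rz': 0.0}
{'dx': 0.0, 'dy': -0.0, 'dz': -0.0, 'rx': 0.0, 'ry': 0.0, 'rz': 0.0}
{'dx': 0.0, 'dy': -0.0, 'dz': -0.0, 'rx': 0.0, 'ry': 0.0, 'rz': 0.0}
{'dx': 0.0, 'dy': -0.0, 'dz': -0.0, 'rx': 0.0, 'ry': 0.0, 'rz': 0.0}
{'dx': 0.0, 'dy': -0.0, 'dz': -0.0, 'rx': 0.0, 'ry': 0.0, 'rz': 0.0}
{'dx': 0.0, 'dy': -0.0, 'dz': -0.0, 'rx': 0.0, 'ry': 0.0, 'rz': 0.0}
left mm [-0.  -0.1  0. ]
```

Request:
{"name": "arm_command", "arguments": {"rows": [{"hand": 1, "dx": 0.236, "dy": 0.067, "dz": 0.125, "rx": 0, "ry": 0.05, "rz": 0}, {"hand": 1, "dx": 0.213, "dy": 0.067, "dz": 0.16, "rx": 0, "ry": 0.005, "rz": 0}, {"hand": 1, "dx": 0.21, "dy": 0.067, "dz": 0.164, "rx": 0, "ry": 0, "rz": 0}, {"hand": 1, "dx": 0.21, "dy": 0.067, "dz": 0.164, "rx": 0, "ry": 0, "rz": 0}, {"hand": 1, "dx": 0.127, "dy": 0.04, "dz": 0.1, "rx": 0, "ry": 0, "rz": 0}]}}

```text
t: 2.25
eef_pos: [0.5787, 0.2197, 0.1286]
tcp_rot: [-1.565, 0.004, -1.238]
wrist_force: [-0.4, 0.8, 1.2]
opening: 0.011
```

```bash
python3 -c "
from h import *
plan([.571,.2265,.085],YAW,5)"
```

```text
t 2.25 pos [0.5787 0.2197 0.1286] rpy [-1.5648  0.0038 -1.2377] F [-0.39  0.85  1.21] open 0.011 q [ 0.24  0.59  1.39  0.    1.15 -0.1 ]
{'dx': -0.044, 'dy': 0.218, 'dz': -0.027, 'rx': -0.0019, 'ry': -0.0034, 'rz': -0.0012}
{'dx': -0.0, 'dy': -0.0, 'dz': 0.0, 'rx': -0.0, 'ry': -0.0, 'rz': 0.0}
{'dx': -0.0, 'dy': -0.0, 'dz': 0.0, 'rx': -0.0, 'ry': -0.0, 'rz': 0.0}
{'dx': -0.0, 'dy': -0.0, 'dz': 0.0, 'rx': -0.0, 'ry': -0.0, 'rz': 0.0}
{'dx': -0.0, 'dy': -0.0, 'dz': 0.0, 'rx': -0.0, 'ry': -0.0, 'rz': 0.0}
left mm [0.1 0.  0. ]
```

Request:
{"name": "arm_command", "arguments": {"rows": [{"hand": 1, "dx": -0.044, "dy": 0.1, "dz": -0.027, "rx": -0.002, "ry": -0.0034, "rz": -0.001}, {"hand": 1, "dx": 0, "dy": 0.1, "dz": 0, "rx": 0, "ry": 0, "rz": 0}, {"hand": 1, "dx": 0, "dy": 0, "dz": 0, "rx": 0, "ry": 0, "rz": 0}, {"hand": 1, "dx": 0, "dy": 0, "dz": 0, "rx": 0, "ry": 0, "rz": 0}, {"hand": 1, "dx": 0, "dy": 0, "dz": 0, "rx": 0, "ry": 0, "rz": 0}]}}

```text
t: 2.88
eef_pos: [0.5738, 0.224, 0.0876]
tcp_rot: [-1.57, 0.0, -1.231]
wrist_force: [1.5, -0.1, -0.3]
opening: 0.004
```

```bash
python3 -c "
from h import *
plan([.571,.2265,.076],YAW,5)"
```

```text
t 2.88 pos [0.5738 0.224  0.0876] rpy [-1.5699e+00  2.0000e-04 -1.2312e+00] F [ 1.48 -0.14 -0.29] open 0.004 q [ 0.25  0.64  1.44  0.    1.07 -0.09]
{'dx': -0.016, 'dy': 0.058, 'dz': -0.009, 'rx': -0.0003, 'ry': -0.0014, 'rz': -0.0}
{'dx': -0.0, 'dy': 0.0, 'dz': -0.0, 'rx': 0.0, 'ry': 0.0, 'rz': -0.0}
{'dx': -0.0, 'dy': 0.0, 'dz': -0.0, 'rx': 0.0, 'ry': 0.0, 'rz': -0.0}
{'dx': -0.0, 'dy': 0.0, 'dz': -0.0, 'rx': 0.0, 'ry': 0.0, 'rz': -0.0}
{'dx': -0.0, 'dy': 0.0, 'dz': -0.0, 'rx': 0.0, 'ry': 0.0, 'rz': -0.0}
left mm [-0.   0.1 -0. ]
```

Request:
{"name": "arm_command", "arguments": {"rows": [{"hand": 1, "dx": -0.016, "dy": 0.06, "dz": -0.009, "rx": 0, "ry": -0.001, "rz": 0}, {"hand": 1, "dx": 0, "dy": 0, "dz": 0, "rx": 0, "ry": 0, "rz": 0}, {"hand": 1, "dx": 0, "dy": 0, "dz": 0, "rx": 0, "ry": 0, "rz": 0}, {"hand": 1, "dx": 0, "dy": 0, "dz": 0, "rx": 0, "ry": 0, "rz": 0}, {"hand": 1, "dx": 0, "dy": 0, "dz": 0, "rx": 0, "ry": 0, "rz": 0}]}}

```text
t: 3.5
eef_pos: [0.5713, 0.2271, 0.0763]
tcp_rot: [-1.568, -0.0, -1.227]
wrist_force: [-0.2, 0.2, 1.0]
opening: 0.003
```

```bash
cat >> h.py <<'E'
def favg(n=8):
    F=[];Z=[]
    for i in range(n):
        imaging.read_camera("top"); s=bot.get_state(); F.append(s["wrist_force"]); Z.append(s["eef_pos"])
    print("t %.2f"%s["t"],"F",np.round(np.mean(F,0),2),"+-",np.round(np.std(F,0)/n**.5,2),"pos",np.round(np.mean(Z,0),5), "zs",np.round(np.array(Z)[:,2],4))
E
python3 - <<'E'
from h import *
favg(6)
p=imaging.read_camera("scene")
cv2.imwrite("pics/s1.png",cv2.resize(p["image"][90:270,250:450],None,fx=3.5,fy=3.3)[:,:,::-1])
E
```

```text
t 3.80 F [-0.11  0.02  0.05] +- [0.21 0.11 0.28] pos [0.57124 0.22708 0.0762 ] zs [0.0763 0.0762 0.0762 0.0762 0.0762 0.0762]
```

View pics/s1.png

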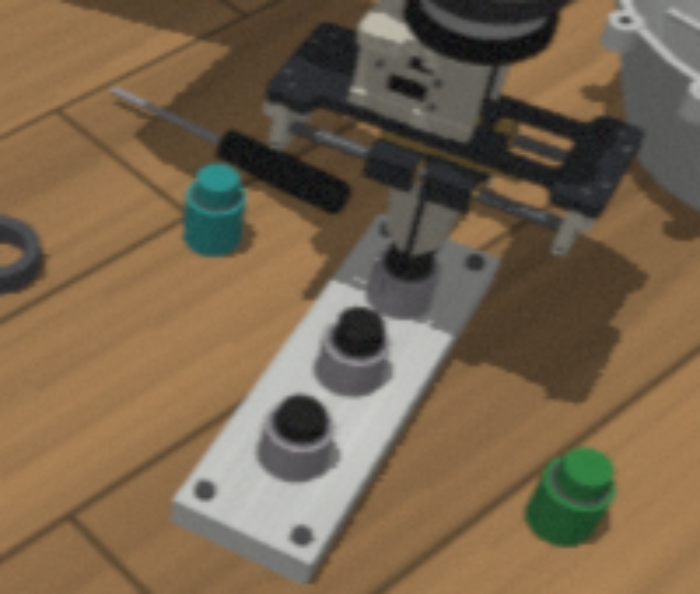

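Above plug 1: the fingers are over the plug at crop pixel (410,258). Stepping down.

Request:
{"name": "arm_command", "arguments": {"rows": [{"hand": 1, "dx": 0, "dy": 0.035, "dz": 0, "rx": -0.0005, "ry": 0, "rz": 0}, {"hand": 1, "dx": 0, "dy": 0.005, "dz": 0, "rx": 0, "ry": 0, "rz": 0}, {"hand": 1, "dx": 0, "dy": 0.005, "dz": 0, "rx": 0, "ry": 0, "rz": 0}, {"hand": 1, "dx": 0, "dy": 0, "dz": 0, "rx": 0, "ry": 0, "rz": 0}, {"hand": 1, "dx": 0, "dy": 0, "dz": 0, "rx": 0, "ry": 0, "rz": 0}]}}

```text
t: 4.47
eef_pos: [0.5712, 0.2271, 0.0673]
tcp_rot: [-1.569, -0.0, -1.227]
wrist_force: [-1.5, 0.3, 4.2]
opening: 0.002
```

```bash
python3 -c "
from h import *
favg(6)"
```

```text
t 4.78 F [-1.63 -0.32  3.44] +- [0.15 0.2  0.16] pos [0.57114 0.22705 0.06715] zs [0.0672 0.0672 0.0672 0.0671 0.0671 0.0671]
```

Request:
{"name": "arm_command", "arguments": {"rows": [{"hand": 1, "dx": 0, "dy": 0.01, "dz": 0, "rx": 0, "ry": 0, "rz": 0}, {"hand": 1, "dx": 0, "dy": 0, "dz": 0, "rx": 0, "ry": 0, "rz": 0}, {"hand": 1, "dx": 0, "dy": 0, "dz": 0, "rx": 0, "ry": 0, "rz": 0}, {"hand": 1, "dx": 0, "dy": 0, "dz": 0, "rx": 0, "ry": 0, "rz": 0}, {"hand": 1, "dx": 0, "dy": 0, "dz": 0, "rx": 0, "ry": 0, "rz": 0}]}}

```text
t: 5.4
eef_pos: [0.5712, 0.2271, 0.0661]
tcp_rot: [-1.569, -0.0, -1.227]
wrist_force: [-2.9, -0.8, 4.1]
opening: 0.006
```

```bash
python3 -c "
from h import *
favg(6)"
```

```text
t 5.70 F [-1.94 -0.98  5.46] +- [0.11 0.19 0.23] pos [0.57121 0.22707 0.0661 ] zs [0.0661 0.0661 0.0661 0.0661 0.0661 0.0661]
```

Request:
{"name": "arm_command", "arguments": {"rows": [{"hand": 1, "dx": 0, "dy": 0.01, "dz": 0, "rx": 0, "ry": 0, "rz": 0}, {"hand": 1, "dx": 0, "dy": 0.01, "dz": 0, "rx": 0, "ry": 0, "rz": 0}, {"hand": 1, "dx": 0, "dy": 0, "dz": 0, "rx": 0, "ry": 0, "rz": 0}, {"hand": 1, "dx": 0, "dy": 0, "dz": 0, "rx": 0, "ry": 0, "rz": 0}, {"hand": 1, "dx": 0, "dy": 0, "dz": 0, "rx": 0, "ry": 0, "rz": 0}]}}

```text
t: 6.32
eef_pos: [0.5714, 0.2271, 0.065]
tcp_rot: [-1.567, -0.001, -1.227]
wrist_force: [-2.7, -1.0, 6.5]
opening: 0.006
```

```bash
python3 -c "
from h import *
favg(6)"
```

```text
t 6.62 F [-2.83 -1.09  7.04] +- [0.28 0.08 0.14] pos [0.57138 0.22712 0.06495] zs [0.065  0.065  0.0649 0.0649 0.0649 0.0649]
```

Request:
{"name": "arm_command", "arguments": {"rows": [{"hand": 1, "dx": 0, "dy": 0.01, "dz": 0, "rx": 0, "ry": 0, "rz": 0}, {"hand": 1, "dx": 0, "dy": 0.01, "dz": 0, "rx": -0.001, "ry": 0, "rz": 0}, {"hand": 1, "dx": 0, "dy": 0.01, "dz": 0, "rx": 0, "ry": 0, "rz": 0}, {"hand": 1, "dx": 0, "dy": 0.01, "dz": 0, "rx": 0, "ry": 0, "rz": 0}, {"hand": 1, "dx": 0, "dy": 0.01, "dz": 0, "rx": 0, "ry": 0, "rz": 0}]}}

```text
t: 7.25
eef_pos: [0.5717, 0.2272, 0.0604]
tcp_rot: [-1.567, -0.001, -1.227]
wrist_force: [-5.7, -1.7, 15.8]
opening: 0.001
```

```bash
python3 -c "
from h import *
favg(5)"
```

```text
t 7.50 F [-5.75 -1.73 14.89] +- [0.16 0.25 0.15] pos [0.57165 0.2272  0.06051] zs [0.0604 0.0605 0.0605 0.0606 0.0606]
```

Firm, at about 7.3 mm. I'll back off to about 6 mm and hold.

Request:
{"name": "arm_command", "arguments": {"rows": [{"hand": 1, "dx": 0, "dy": -0.002, "dz": 0, "rx": 0, "ry": 0, "rz": 0}, {"hand": 1, "dx": 0, "dy": 0.003, "dz": 0, "rx": 0, "ry": 0, "rz": 0}, {"hand": 1, "dx": 0, "dy": 0.004, "dz": 0, "rx": 0, "ry": 0, "rz": 0}, {"hand": 1, "dx": 0, "dy": 0.004, "dz": 0, "rx": 0, "ry": 0, "rz": 0}, {"hand": 1, "dx": 0, "dy": 0.004, "dz": 0, "rx": 0, "ry": 0, "rz": 0}]}}

```text
t: 8.12
eef_pos: [0.5716, 0.2272, 0.0635]
tcp_rot: [-1.565, -0.002, -1.226]
wrist_force: [-3.7, -0.9, 10.0]
opening: 0.001
```

```bash
python3 -c "
from h import *
favg(10)"
```

```text
t 8.62 F [-4.07 -1.3   9.85] +- [0.22 0.1  0.16] pos [0.57162 0.22721 0.06346] zs [0.0635 0.0634 0.0635 0.0635 0.0635 0.0634 0.0635 0.0635 0.0635 0.0634]
```

Request:
{"name": "arm_command", "arguments": {"rows": [{"hand": 1, "dx": 0, "dy": 0.007, "dz": 0, "rx": -0.001, "ry": 0, "rz": 0}, {"hand": 1, "dx": 0, "dy": 0.007, "dz": 0, "rx": -0.001, "ry": 0, "rz": 0}, {"hand": 1, "dx": 0, "dy": 0.008, "dz": 0, "rx": 0, "ry": 0, "rz": 0}, {"hand": 1, "dx": 0, "dy": 0.009, "dz": 0, "rx": 0, "ry": 0, "rz": 0}, {"hand": 1, "dx": 0, "dy": 0.009, "dz": 0, "rx": 0, "ry": 0, "rz": 0}]}}

```text
t: 9.25
eef_pos: [0.5717, 0.2272, 0.0611]
tcp_rot: [-1.569, -0.002, -1.226]
wrist_force: [-5.5, -2.9, 13.8]
opening: 0.003
```

```bash
python3 -c "
from h import *
favg(11)"
```

```text
t 9.80 F [-5.23 -1.66 13.91] +- [0.14 0.17 0.16] pos [0.57169 0.22722 0.0612 ] zs [0.0611 0.0612 0.0612 0.0612 0.0612 0.0612 0.0612 0.0612 0.0612 0.0612
 0.0612]
```

Bush 1 is firm: 13.9 N, held 0.55 s at about 6.7 mm. Moving to plug 2.

Request:
{"name": "arm_command", "arguments": {"rows": [{"hand": 1, "dx": 0, "dy": -0.08, "dz": 0, "rx": 0, "ry": 0, "rz": 0}, {"hand": 1, "dx": 0, "dy": -0.06, "dz": 0, "rx": 0, "ry": 0, "rz": 0}, {"hand": 1, "dx": 0.15, "dy": 0, "dz": 0, "rx": 0, "ry": 0, "rz": 0}, {"hand": 1, "dx": 0.15, "dy": 0, "dz": 0, "rx": 0, "ry": 0, "rz": 0}, {"hand": 1, "dx": 0.06, "dy": 0, "dz": 0, "rx": 0, "ry": 0, "rz": 0}]}}

```text
t: 10.42
eef_pos: [0.5969, 0.1594, 0.0906]
tcp_rot: [-1.567, -0.002, -1.223]
wrist_force: [0.9, 1.2, 0.2]
opening: 0.0
```

```bash
python3 -c "
from h import *
plan([.5962,.1560,.079],YAW,2)"
```

```text
t 10.43 pos [0.5969 0.1594 0.0906] rpy [-1.5668 -0.0022 -1.2234] F [0.91 1.24 0.16] open 0.000 q [ 0.14  0.63  1.43 -0.    1.07 -0.21]
{'dx': 0.014, 'dy': 0.058, 'dz': -0.009, 'rx': -0.0013, 'ry': 0.0011, 'rz': 0.0007}
{'dx': 0.0, 'dy': -0.0, 'dz': -0.0, 'rx': 0.0, 'ry': 0.0, 'rz': 0.0}
left mm [-0.  -0.1  0. ]
```

Request:
{"name": "arm_command", "arguments": {"rows": [{"hand": 1, "dx": 0.008, "dy": 0.02, "dz": -0.009, "rx": -0.001, "ry": 0.001, "rz": 0.0005}, {"hand": 1, "dx": 0.004, "dy": 0.02, "dz": -0.003, "rx": 0, "ry": 0, "rz": 0}, {"hand": 1, "dx": 0, "dy": 0.015, "dz": 0, "rx": 0, "ry": 0, "rz": 0}, {"hand": 1, "dx": 0, "dy": 0, "dz": 0, "rx": 0, "ry": 0, "rz": 0}, {"hand": 1, "dx": 0, "dy": 0, "dz": 0, "rx": 0, "ry": 0, "rz": 0}]}}

```text
t: 11.05
eef_pos: [0.5941, 0.1582, 0.0779]
tcp_rot: [-1.572, 0.001, -1.226]
wrist_force: [-0.2, 0.3, -0.3]
opening: 0.002
```

```bash
python3 -c "
from h import *
plan([.5962,.1560,.073],YAW,1);favg(4)"
```

```text
t 11.05 pos [0.5941 0.1582 0.0779] rpy [-1.5719e+00  8.0000e-04 -1.2257e+00] F [-0.21  0.28 -0.28] open 0.002 q [ 0.14  0.65  1.45  0.    1.05 -0.21]
{'dx': 0.014, 'dy': 0.025, 'dz': 0.006, 'rx': 0.0004, 'ry': 0.0004, 'rz': -0.0003}
left mm [-0.  -0.   0.1]
t 11.25 F [-0.27  0.11  0.11] +- [0.05 0.26 0.27] pos [0.59424 0.15806 0.07805] zs [0.078  0.0781 0.0781 0.0781]
```

Request:
{"name": "arm_command", "arguments": {"rows": [{"hand": 1, "dx": 0.014, "dy": 0.01, "dz": 0.006, "rx": 0, "ry": 0, "rz": 0}, {"hand": 1, "dx": 0.003, "dy": 0.015, "dz": 0, "rx": 0, "ry": 0, "rz": 0}, {"hand": 1, "dx": 0, "dy": 0.005, "dz": 0, "rx": 0, "ry": 0, "rz": 0}, {"hand": 1, "dx": 0, "dy": 0.005, "dz": 0, "rx": 0, "ry": 0, "rz": 0}, {"hand": 1, "dx": 0, "dy": 0.003, "dz": 0, "rx": 0, "ry": 0, "rz": 0}]}}

```text
t: 11.88
eef_pos: [0.597, 0.1548, 0.071]
tcp_rot: [-1.571, 0.001, -1.226]
wrist_force: [-1.2, -0.7, 3.6]
opening: 0.006
```

```bash
python3 -c "
from h import *
favg(5)"
```

```text
t 12.12 F [-1.53 -0.38  4.23] +- [0.15 0.06 0.26] pos [0.597   0.15482 0.07094] zs [0.071  0.071  0.071  0.0709 0.0709]
```

Request:
{"name": "arm_command", "arguments": {"rows": [{"hand": 1, "dx": 0, "dy": 0.008, "dz": 0, "rx": 0, "ry": 0, "rz": 0}, {"hand": 1, "dx": 0, "dy": 0.008, "dz": 0, "rx": 0, "ry": 0, "rz": 0}, {"hand": 1, "dx": 0, "dy": 0.005, "dz": 0, "rx": 0, "ry": 0, "rz": 0}, {"hand": 1, "dx": 0, "dy": 0.005, "dz": 0, "rx": 0, "ry": 0, "rz": 0}, {"hand": 1, "dx": 0, "dy": 0.005, "dz": 0, "rx": 0, "ry": 0, "rz": 0}]}}

```text
t: 12.75
eef_pos: [0.5975, 0.1549, 0.0678]
tcp_rot: [-1.568, -0.0, -1.226]
wrist_force: [-3.0, -0.3, 9.3]
opening: 0.002
```

```bash
python3 -c "
from h import *
favg(5)"
```

```text
t 13.00 F [-3.73 -0.37 10.09] +- [0.19 0.1  0.12] pos [0.59749 0.15488 0.06775] zs [0.0677 0.0677 0.0677 0.0678 0.0678]
```

Firm as well (1.85 N/mm). Going on to about 6 mm, then holding.

Request:
{"name": "arm_command", "arguments": {"rows": [{"hand": 1, "dx": 0, "dy": 0.007, "dz": 0, "rx": 0, "ry": 0, "rz": 0}, {"hand": 1, "dx": 0, "dy": 0.007, "dz": 0, "rx": 0, "ry": 0, "rz": 0}, {"hand": 1, "dx": 0, "dy": 0.007, "dz": 0, "rx": 0, "ry": 0, "rz": 0}, {"hand": 1, "dx": 0, "dy": 0.008, "dz": 0, "rx": 0, "ry": 0, "rz": 0}, {"hand": 1, "dx": 0, "dy": 0.008, "dz": 0, "rx": 0, "ry": 0, "rz": 0}]}}

```text
t: 13.62
eef_pos: [0.5981, 0.155, 0.066]
tcp_rot: [-1.565, -0.001, -1.226]
wrist_force: [-4.2, -0.9, 12.8]
opening: 0.004
```

```bash
python3 -c "
from h import *
favg(11)"
```

```text
t 14.18 F [-4.56 -1.05 12.9 ] +- [0.15 0.1  0.12] pos [0.59805 0.15497 0.06609] zs [0.066  0.0661 0.0661 0.0661 0.0661 0.0661 0.0661 0.0661 0.0661 0.0661
 0.0661]
```

Bush 2 is firm: 12.9 N, held. Now plug 3.

Request:
{"name": "arm_command", "arguments": {"rows": [{"hand": 1, "dx": 0, "dy": -0.06, "dz": 0, "rx": -0.002, "ry": 0, "rz": 0}, {"hand": 1, "dx": 0, "dy": -0.05, "dz": 0, "rx": 0, "ry": 0, "rz": 0}, {"hand": 1, "dx": 0.15, "dy": 0, "dz": 0, "rx": 0, "ry": 0, "rz": 0}, {"hand": 1, "dx": 0.15, "dy": 0, "dz": 0, "rx": 0, "ry": 0, "rz": 0}, {"hand": 1, "dx": 0.06, "dy": 0, "dz": 0, "rx": 0, "ry": 0, "rz": 0}]}}

```text
t: 14.8
eef_pos: [0.6229, 0.0869, 0.0886]
tcp_rot: [-1.57, -0.001, -1.223]
wrist_force: [-0.3, 1.3, -0.1]
opening: 0.005
```

```bash
python3 -c "
from h import *
favg(2);plan([.6212,.0855,.073],YAW,2)"
```

```text
t 14.90 F [-0.65 -0.14  0.16] +- [0.31 0.71 0.04] pos [0.62299 0.08667 0.08854] zs [0.0886 0.0885]
t 14.90 pos [0.6227 0.0873 0.0885] rpy [-1.5707e+00 -1.2000e-03 -1.2236e+00] F [-1.09  0.87  0.22] open 0.003 q [ 0.02  0.66  1.4  -0.    1.09 -0.33]
{'dx': 0.006, 'dy': 0.078, 'dz': -0.01, 'rx': -0.0, 'ry': 0.0011, 'rz': 0.0004}
{'dx': -0.0, 'dy': -0.0, 'dz': -0.0, 'rx': -0.0, 'ry': -0.0, 'rz': -0.0}
left mm [-0.1  0.1  0.1]
```

Request:
{"name": "arm_command", "arguments": {"rows": [{"hand": 1, "dx": 0.006, "dy": 0.03, "dz": -0.01, "rx": 0, "ry": 0.001, "rz": 0}, {"hand": 1, "dx": 0, "dy": 0.03, "dz": 0, "rx": 0, "ry": 0, "rz": 0}, {"hand": 1, "dx": 0, "dy": 0.02, "dz": 0, "rx": 0, "ry": 0, "rz": 0}, {"hand": 1, "dx": 0, "dy": 0.005, "dz": 0, "rx": 0, "ry": 0, "rz": 0}, {"hand": 1, "dx": 0, "dy": 0, "dz": 0, "rx": 0, "ry": 0, "rz": 0}]}}

```text
t: 15.52
eef_pos: [0.6197, 0.0884, 0.0695]
tcp_rot: [-1.572, 0.0, -1.224]
wrist_force: [0.6, 0.3, 0.3]
opening: 0.004
```

```bash
python3 -c "
from h import *
favg(5)"
```

```text
t 15.78 F [-0.37 -0.07 -0.02] +- [0.25 0.16 0.2 ] pos [0.61982 0.08825 0.06971] zs [0.0696 0.0697 0.0697 0.0698 0.0698]
```

Request:
{"name": "arm_command", "arguments": {"rows": [{"hand": 1, "dx": 0.012, "dy": 0.003, "dz": 0, "rx": 0, "ry": 0, "rz": 0}, {"hand": 1, "dx": 0, "dy": 0.005, "dz": 0, "rx": 0, "ry": 0, "rz": 0}, {"hand": 1, "dx": 0, "dy": 0.005, "dz": 0, "rx": 0, "ry": 0, "rz": 0}, {"hand": 1, "dx": 0, "dy": 0.005, "dz": 0, "rx": 0, "ry": 0, "rz": 0}, {"hand": 1, "dx": 0, "dy": 0.003, "dz": 0, "rx": 0, "ry": 0, "rz": 0}]}}

```text
t: 16.4
eef_pos: [0.621, 0.0855, 0.066]
tcp_rot: [-1.571, -0.0, -1.225]
wrist_force: [0.1, -0.9, 2.7]
opening: 0.007
```

```bash
python3 -c "
from h import *
favg(5)"
```

```text
t 16.65 F [-0.61 -0.05  2.7 ] +- [0.22 0.15 0.21] pos [0.62101 0.08553 0.066  ] zs [0.066 0.066 0.066 0.066 0.066]
```

Request:
{"name": "arm_command", "arguments": {"rows": [{"hand": 1, "dx": 0, "dy": 0.005, "dz": 0, "rx": 0, "ry": 0, "rz": 0}, {"hand": 1, "dx": 0, "dy": 0.005, "dz": 0, "rx": 0, "ry": 0, "rz": 0}, {"hand": 1, "dx": 0, "dy": 0.005, "dz": 0, "rx": 0, "ry": 0, "rz": 0}, {"hand": 1, "dx": 0, "dy": 0.005, "dz": 0, "rx": 0, "ry": 0, "rz": 0}, {"hand": 1, "dx": 0, "dy": 0.005, "dz": 0, "rx": 0, "ry": 0, "rz": 0}]}}

```text
t: 17.27
eef_pos: [0.6211, 0.0855, 0.0613]
tcp_rot: [-1.571, -0.0, -1.225]
wrist_force: [-1.8, -0.4, 4.9]
opening: 0.008
```

```bash
python3 -c "
from h import *
favg(8)"
```

```text
t 17.68 F [-1.98 -0.25  4.85] +- [0.18 0.14 0.18] pos [0.62104 0.08553 0.06129] zs [0.0612 0.0613 0.0613 0.0613 0.0613 0.0613 0.0613 0.0613]
```

Bush 3 is the soft one: 4.85 N at about 6 mm. I'll hold a little longer, then raise and open.

```bash
python3 -c "
from h import *
favg(4)"
```

```text
t 17.88 F [-2.2  -0.65  4.81] +- [0.18 0.25 0.2 ] pos [0.62104 0.08552 0.06127] zs [0.0613 0.0613 0.0613 0.0613]
```

Request:
{"name": "arm_command", "arguments": {"rows": [{"hand": 1, "dx": 0, "dy": -0.15, "dz": 0, "rx": 0, "ry": 0, "rz": 0}, {"hand": 1, "dx": 0, "dy": -0.1, "dz": 0, "rx": 0, "ry": 0, "rz": 0}, {"hand": -1, "dx": 0, "dy": 0, "dz": 0, "rx": 0, "ry": 0, "rz": 0}, {"hand": -1, "dx": 0, "dy": 0, "dz": 0, "rx": 0, "ry": 0, "rz": 0}, {"hand": -1, "dx": 0, "dy": 0, "dz": 0, "rx": 0, "ry": 0, "rz": 0}]}}

```text
t: 18.5
eef_pos: [0.62, 0.0855, 0.1078]
tcp_rot: [-1.575, 0.001, -1.225]
wrist_force: [-0.8, 0.1, 0.2]
opening: 0.284
```

```bash
python3 - <<'E'
from h import *
favg(4)
p=imaging.read_camera("scene")
cv2.imwrite("pics/s2.png",cv2.resize(p["image"][90:280,240:450],None,fx=3.5,fy=3.1)[:,:,::-1])
plan([.6212,.0855,.034],YAW,2)
E
```

```text
t 18.70 F [ 0.22 -0.49  0.23] +- [0.07 0.2  0.22] pos [0.62007 0.08551 0.10797] zs [0.1076 0.1079 0.1081 0.1083]
t 18.75 pos [0.6204 0.0855 0.1085] rpy [-1.5743e+00  9.0000e-04 -1.2249e+00] F [ 0.06 -0.1  -0.29] open 0.503 q [ 0.01  0.63  1.38 -0.    1.13 -0.33]
{'dx': 0.001, 'dy': 0.275, 'dz': 0.004, 'rx': 0.0011, 'ry': 0.0007, 'rz': -0.0003}
{'dx': 0.001, 'dy': 0.098, 'dz': 0.001, 'rx': 0.0, 'ry': -0.0, 'rz': 0.0}
left mm [-0.   0.1  0.1]
```

View pics/s2.png

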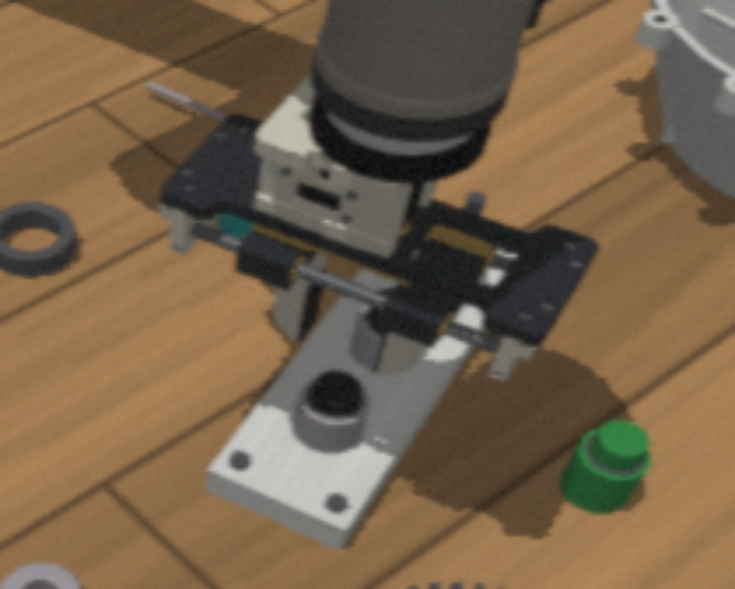

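Pic: the fingers straddle bush 3, whose plug is at crop (335,392), across the block. Descending to the grasp.

Request:
{"name": "arm_command", "arguments": {"rows": [{"hand": -1, "dx": 0, "dy": 0.03, "dz": 0.004, "rx": 0.001, "ry": 0, "rz": 0}, {"hand": -1, "dx": 0, "dy": 0.03, "dz": 0, "rx": 0, "ry": 0, "rz": 0}, {"hand": -1, "dx": 0, "dy": 0.1, "dz": 0, "rx": 0, "ry": 0, "rz": 0}, {"hand": -1, "dx": 0, "dy": 0.1, "dz": 0, "rx": 0, "ry": 0, "rz": 0}, {"hand": -1, "dx": 0, "dy": 0.05, "dz": 0, "rx": 0, "ry": 0, "rz": 0}]}}

```text
t: 19.38
eef_pos: [0.6214, 0.0859, 0.044]
tcp_rot: [-1.57, 0.001, -1.225]
wrist_force: [0.0, 0.6, -0.1]
opening: 0.991
```

```bash
python3 -c "
from h import *
favg(2);plan([.6212,.0855,.0305],YAW,2)"
```

```text
t 19.48 F [-0.68  0.05 -0.92] +- [0.21 0.25 0.17] pos [0.62104 0.08585 0.04355] zs [0.043 0.044]
t 19.48 pos [0.6212 0.0859 0.044 ] rpy [-1.5705e+00  8.0000e-04 -1.2249e+00] F [-0.39  0.41 -0.67] open 0.997 q [ 0.01  0.71  1.44  0.    1.   -0.33]
{'dx': 0.002, 'dy': 0.068, 'dz': -0.001, 'rx': -0.0001, 'ry': 0.0007, 'rz': -0.0003}
{'dx': -0.0, 'dy': -0.0, 'dz': 0.0, 'rx': 0.0, 'ry': -0.0, 'rz': 0.0}
left mm [0.1 0.1 0.1]
```

Request:
{"name": "arm_command", "arguments": {"rows": [{"hand": -1, "dx": 0.002, "dy": 0.045, "dz": 0, "rx": 0, "ry": 0.001, "rz": 0}, {"hand": -1, "dx": 0, "dy": 0.02, "dz": 0, "rx": 0, "ry": 0, "rz": 0}, {"hand": -1, "dx": 0, "dy": 0, "dz": 0, "rx": 0, "ry": 0, "rz": 0}, {"hand": 1, "dx": 0, "dy": 0, "dz": 0, "rx": 0, "ry": 0, "rz": 0}, {"hand": 1, "dx": 0, "dy": 0, "dz": 0, "rx": 0, "ry": 0, "rz": 0}]}}

```text
t: 20.1
eef_pos: [0.6227, 0.0855, 0.0322]
tcp_rot: [-1.567, -0.0, -1.228]
wrist_force: [-0.3, -0.0, -0.1]
opening: 0.834
```

Request:
{"name": "arm_command", "arguments": {"rows": [{"hand": 1, "dx": 0, "dy": 0, "dz": 0, "rx": 0, "ry": 0, "rz": 0}, {"hand": 1, "dx": 0, "dy": 0, "dz": 0, "rx": 0, "ry": 0, "rz": 0}, {"hand": 1, "dx": 0, "dy": 0, "dz": 0, "rx": 0, "ry": 0, "rz": 0}, {"hand": 1, "dx": 0, "dy": 0, "dz": 0, "rx": 0, "ry": 0, "rz": 0}, {"hand": 1, "dx": 0, "dy": 0, "dz": 0, "rx": 0, "ry": 0, "rz": 0}]}}

```text
t: 20.72
eef_pos: [0.6227, 0.0855, 0.0327]
tcp_rot: [-1.567, -0.001, -1.228]
wrist_force: [-0.8, -0.1, 0.3]
opening: 0.423
```

```bash
python3 -c "
from h import *
favg(6)"
```

```text
t 21.02 F [-0.18 -0.08  0.03] +- [0.21 0.04 0.1 ] pos [0.62271 0.08547 0.03267] zs [0.0327 0.0327 0.0327 0.0327 0.0327 0.0327]
```

Gripped (38.9 mm). Lifting.

Request:
{"name": "arm_command", "arguments": {"rows": [{"hand": 1, "dx": 0, "dy": -0.04, "dz": 0, "rx": 0, "ry": 0, "rz": 0}, {"hand": 1, "dx": 0, "dy": -0.08, "dz": 0, "rx": 0, "ry": 0, "rz": 0}, {"hand": 1, "dx": 0, "dy": -0.12, "dz": 0, "rx": 0, "ry": 0, "rz": 0}, {"hand": 1, "dx": 0, "dy": -0.12, "dz": 0, "rx": 0, "ry": 0, "rz": 0}, {"hand": 1, "dx": 0, "dy": -0.1, "dz": 0, "rx": 0, "ry": 0, "rz": 0}]}}

```text
t: 21.65
eef_pos: [0.6212, 0.0854, 0.1284]
tcp_rot: [-1.57, 0.001, -1.228]
wrist_force: [0.5, 0.1, -2.5]
opening: 0.428
```

```bash
python3 - <<'E'
from h import *
favg(3)
p=imaging.read_camera("scene")
cv2.imwrite("pics/s3.png",cv2.resize(p["image"][60:280,230:450],None,fx=2.7,fy=2.7)[:,:,::-1])
plan([.5518,-.2986,.13],YAW,9,.05)
E
```

```text
t 21.80 F [ 1.12  0.75 -1.26] +- [0.31 0.14 0.96] pos [0.62241 0.08549 0.12987] zs [0.1315 0.13   0.1281]
t 21.85 pos [0.621  0.0854 0.1267] rpy [-1.5708e+00  9.0000e-04 -1.2282e+00] F [-0.64 -0.46 -3.67] open 0.427 q [ 0.01  0.61  1.36  0.    1.17 -0.33]
{'dx': 0.217, 'dy': -0.002, 'dz': -0.124, 'rx': 0.0, 'ry': -0.0004, 'rz': -0.0003}
{'dx': 0.217, 'dy': -0.002, 'dz': -0.125, 'rx': 0.0, 'ry': -0.0, 'rz': 0.0}
{'dx': 0.217, 'dy': -0.002, 'dz': -0.125, 'rx': 0.0, 'ry': -0.0, 'rz': 0.0}
{'dx': 0.217, 'dy': -0.002, 'dz': -0.125, 'rx': 0.0, 'ry': -0.0, 'rz': 0.0}
{'dx': 0.217, 'dy': -0.002, 'dz': -0.125, 'rx': 0.0, 'ry': -0.0, 'rz': 0.0}
{'dx': 0.217, 'dy': -0.002, 'dz': -0.125, 'rx': 0.0, 'ry': -0.0, 'rz': 0.0}
{'dx': 0.217, 'dy': -0.003, 'dz': -0.125, 'rx': 0.0, 'ry': -0.0, 'rz': 0.0}
{'dx': 0.172, 'dy': -0.002, 'dz': -0.099, 'rx': 0.0, 'ry': -0.0, 'rz': 0.0}
{'dx': 0.0, 'dy': 0.0, 'dz': 0.0, 'rx': 0.0, 'ry': -0.0, 'rz': 0.0}
left mm [ 0.1 -0.  -0. ]
```

View pics/s3.png

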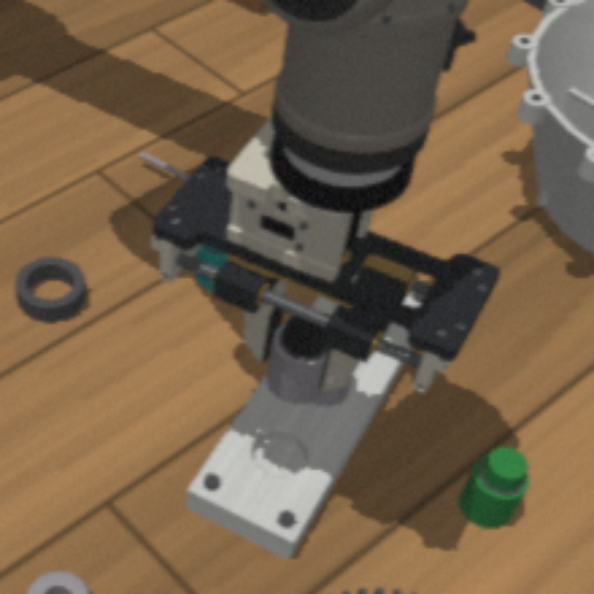

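The bush is held clear of its pocket: the bush is at crop (305,350), the empty pocket at (278,452). Transferring it to the tray.

Request:
{"name": "arm_command", "arguments": {"rows": [{"hand": 1, "dx": 0.15, "dy": 0, "dz": -0.08, "rx": 0, "ry": 0, "rz": 0}, {"hand": 1, "dx": 0.217, "dy": 0, "dz": -0.125, "rx": 0, "ry": 0, "rz": 0}, {"hand": 1, "dx": 0.217, "dy": 0, "dz": -0.125, "rx": 0, "ry": 0, "rz": 0}, {"hand": 1, "dx": 0.217, "dy": 0, "dz": -0.125, "rx": 0, "ry": 0, "rz": 0}, {"hand": 1, "dx": 0.217, "dy": 0, "dz": -0.125, "rx": 0, "ry": 0, "rz": 0}]}}

```text
t: 22.48
eef_pos: [0.5766, -0.1469, 0.12]
tcp_rot: [-1.579, 0.007, -1.221]
wrist_force: [0.9, -0.7, -2.5]
opening: 0.428
```

```bash
python3 - <<'E'
from h import *
plan([.5518,-.2986,.13],YAW,4,.05)
E
```

```text
t 22.48 pos [ 0.5766 -0.1469  0.12  ] rpy [-1.5791  0.0071 -1.2209] F [ 0.94 -0.72 -2.53] open 0.428 q [-0.38  0.57  1.46 -0.    1.12 -0.73]
{'dx': 0.217, 'dy': -0.017, 'dz': -0.122, 'rx': 0.0026, 'ry': 0.0019, 'rz': -0.0023}
{'dx': 0.218, 'dy': -0.016, 'dz': -0.121, 'rx': 0.0, 'ry': 0.0, 'rz': 0.0}
{'dx': 0.218, 'dy': -0.016, 'dz': -0.121, 'rx': 0.0, 'ry': 0.0, 'rz': 0.0}
{'dx': 0.018, 'dy': -0.001, 'dz': -0.01, 'rx': 0.0, 'ry': 0.0, 'rz': 0.0}
left mm [ 0.1 -0.1  0.1]
```

Request:
{"name": "arm_command", "arguments": {"rows": [{"hand": 1, "dx": 0.217, "dy": -0.01, "dz": -0.122, "rx": 0.002, "ry": 0.002, "rz": -0.002}, {"hand": 1, "dx": 0.217, "dy": 0, "dz": -0.122, "rx": 0, "ry": 0, "rz": 0}, {"hand": 1, "dx": 0.18, "dy": 0, "dz": -0.1, "rx": 0, "ry": 0, "rz": 0}, {"hand": 1, "dx": 0, "dy": 0, "dz": 0, "rx": 0, "ry": 0, "rz": 0}, {"hand": 1, "dx": 0, "dy": 0, "dz": 0, "rx": 0, "ry": 0, "rz": 0}]}}

```text
t: 23.1
eef_pos: [0.5479, -0.292, 0.1151]
tcp_rot: [-1.58, 0.009, -1.233]
wrist_force: [-0.0, 0.3, -3.5]
opening: 0.43
```

```bash
python3 - <<'E'
from h import *
plan([.5518,-.2986,.05],YAW,4,.03)
E
```

```text
t 23.10 pos [ 0.5479 -0.292   0.1151] rpy [-1.5797  0.0092 -1.2329] F [-0.01  0.29 -3.49] open 0.430 q [-0.61  0.62  1.38 -0.    1.15 -0.95]
{'dx': 0.018, 'dy': 0.149, 'dz': 0.005, 'rx': 0.0028, 'ry': -0.0019, 'rz': -0.003}
{'dx': 0.018, 'dy': 0.149, 'dz': 0.003, 'rx': 0.0, 'ry': 0.0, 'rz': 0.0}
{'dx': 0.003, 'dy': 0.027, 'dz': 0.001, 'rx': 0.0, 'ry': 0.0, 'rz': 0.0}
{'dx': -0.0, 'dy': 0.0, 'dz': -0.0, 'rx': 0.0, 'ry': 0.0, 'rz': 0.0}
left mm [-0.1  0.  -0.1]
```

Request:
{"name": "arm_command", "arguments": {"rows": [{"hand": 1, "dx": 0.018, "dy": 0.1, "dz": 0.005, "rx": 0.003, "ry": -0.002, "rz": -0.003}, {"hand": 1, "dx": 0.01, "dy": 0.12, "dz": 0.002, "rx": 0, "ry": 0, "rz": 0}, {"hand": 1, "dx": 0, "dy": 0.1, "dz": 0, "rx": 0, "ry": 0, "rz": 0}, {"hand": 1, "dx": 0, "dy": 0, "dz": 0, "rx": 0, "ry": 0, "rz": 0}, {"hand": 1, "dx": 0, "dy": 0, "dz": 0, "rx": 0, "ry": 0, "rz": 0}]}}

```text
t: 23.72
eef_pos: [0.5522, -0.2902, 0.0487]
tcp_rot: [-1.571, 0.003, -1.219]
wrist_force: [0.5, -0.2, -1.9]
opening: 0.427
```

```bash
python3 - <<'E'
from h import *
p=imaging.read_camera("scene")
cv2.imwrite("pics/s4.png",cv2.resize(p["image"][180:400,50:290],None,fx=2.7,fy=2.7)[:,:,::-1])
plan([.5518,-.2986,.026],YAW,3,.03)
E
```

```text
t 23.77 pos [ 0.5521 -0.2902  0.0487] rpy [-1.5709  0.0027 -1.2195] F [-0.38 -0.11 -2.52] open 0.435 q [-0.61  0.7   1.44  0.    1.   -0.96]
{'dx': 0.039, 'dy': 0.114, 'dz': -0.016, 'rx': 0.0, 'ry': 0.0024, 'rz': -0.0009}
{'dx': 0.0, 'dy': -0.0, 'dz': 0.0, 'rx': 0.0, 'ry': -0.0, 'rz': 0.0}
{'dx': 0.0, 'dy': -0.0, 'dz': 0.0, 'rx': 0.0, 'ry': -0.0, 'rz': 0.0}
left mm [ 0.  -0.   0.1]
```

View pics/s4.png

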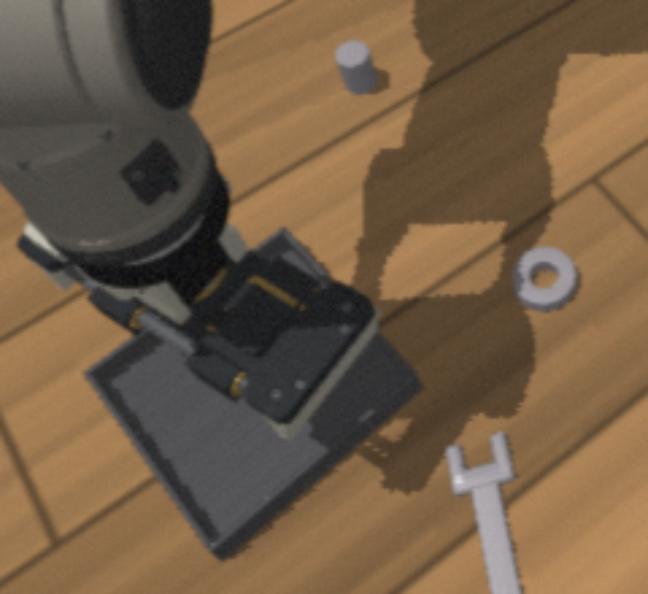

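Over the tray, within 9 mm of its centre. Lowering gently.

Request:
{"name": "arm_command", "arguments": {"rows": [{"hand": 1, "dx": 0.03, "dy": 0.05, "dz": -0.012, "rx": 0, "ry": 0.002, "rz": 0}, {"hand": 1, "dx": 0.005, "dy": 0.04, "dz": 0, "rx": 0, "ry": 0, "rz": 0}, {"hand": 1, "dx": 0, "dy": 0.015, "dz": 0, "rx": 0, "ry": 0, "rz": 0}, {"hand": 1, "dx": 0, "dy": 0.005, "dz": 0, "rx": 0, "ry": 0, "rz": 0}, {"hand": 1, "dx": 0, "dy": 0, "dz": 0, "rx": 0, "ry": 0, "rz": 0}]}}

```text
t: 24.4
eef_pos: [0.5529, -0.2986, 0.0267]
tcp_rot: [-1.57, 0.001, -1.226]
wrist_force: [-0.2, -0.0, -2.3]
opening: 0.43
```

```bash
python3 - <<'E'
from h import *
favg(4)
plan([.5518,-.2986,.0237],YAW,1,.03)
E
```

```text
t 24.60 F [ 0.23  0.14 -2.46] +- [0.13 0.19 0.18] pos [ 0.55306 -0.29862  0.02685] zs [0.0267 0.0268 0.0269 0.0269]
t 24.60 pos [ 0.5531 -0.2986  0.0269] rpy [-1.5692e+00  2.0000e-04 -1.2262e+00] F [ 0.51 -0.34 -2.99] open 0.428 q [-0.62  0.73  1.45  0.    0.96 -0.96]
{'dx': -0.002, 'dy': 0.016, 'dz': -0.006, 'rx': -0.0005, 'ry': 0.0002, 'rz': -0.0001}
left mm [-0.   0.1 -0. ]
```

Request:
{"name": "arm_command", "arguments": {"rows": [{"hand": 1, "dx": 0, "dy": 0.005, "dz": 0, "rx": 0, "ry": 0, "rz": 0}, {"hand": 1, "dx": 0, "dy": 0.005, "dz": 0, "rx": 0, "ry": 0, "rz": 0}, {"hand": 1, "dx": 0, "dy": 0.004, "dz": 0, "rx": 0, "ry": 0, "rz": 0}, {"hand": 1, "dx": 0, "dy": 0.003, "dz": 0, "rx": 0, "ry": 0, "rz": 0}, {"hand": 1, "dx": 0, "dy": 0.003, "dz": 0, "rx": 0, "ry": 0, "rz": 0}]}}

```text
t: 25.22
eef_pos: [0.5533, -0.2987, 0.0236]
tcp_rot: [-1.569, -0.0, -1.226]
wrist_force: [-2.7, 1.0, 6.2]
opening: 0.43
```

```bash
python3 - <<'E'
from h import *
favg(4)
E
```

```text
t 25.43 F [-2.34  1.54  4.43] +- [0.11 0.27 0.55] pos [ 0.55326 -0.29868  0.02365] zs [0.0237 0.0236 0.0237 0.0236]
```

Seated on the floor: the force flipped to +5 N at the expected height. Releasing with a partial opening, then lifting.

Request:
{"name": "arm_command", "arguments": {"rows": [{"hand": -0.3, "dx": 0, "dy": 0, "dz": 0, "rx": 0, "ry": 0, "rz": 0}, {"hand": -0.3, "dx": 0, "dy": 0, "dz": 0, "rx": 0, "ry": 0, "rz": 0}, {"hand": -0.3, "dx": 0, "dy": 0, "dz": 0, "rx": 0, "ry": 0, "rz": 0}, {"hand": -0.3, "dx": 0, "dy": 0, "dz": 0, "rx": 0, "ry": 0, "rz": 0}, {"hand": -0.3, "dx": 0, "dy": 0, "dz": 0, "rx": 0, "ry": 0, "rz": 0}]}}

```text
t: 26.05
eef_pos: [0.554, -0.2992, 0.0233]
tcp_rot: [-1.568, -0.002, -1.226]
wrist_force: [-0.7, 0.1, 0.7]
opening: 0.651
```

Request:
{"name": "arm_command", "arguments": {"rows": [{"hand": -0.3, "dx": 0, "dy": -0.04, "dz": 0, "rx": 0, "ry": 0, "rz": 0}, {"hand": -0.3, "dx": 0, "dy": -0.1, "dz": 0, "rx": 0, "ry": 0, "rz": 0}, {"hand": -0.3, "dx": 0, "dy": -0.2, "dz": 0, "rx": 0, "ry": 0, "rz": 0}, {"hand": -0.3, "dx": 0, "dy": -0.2, "dz": 0, "rx": 0, "ry": 0, "rz": 0}, {"hand": -0.3, "dx": 0, "dy": -0.2, "dz": 0, "rx": 0, "ry": 0, "rz": 0}]}}

```text
t: 26.68
eef_pos: [0.552, -0.2981, 0.1738]
tcp_rot: [-1.571, 0.003, -1.226]
wrist_force: [-0.4, 0.2, -0.4]
opening: 0.655
```

Request:
{"name": "arm_command", "arguments": {"rows": [{"hand": -0.3, "dx": -0.2, "dy": -0.1, "dz": -0.15, "rx": 0, "ry": 0, "rz": 0}, {"hand": -0.3, "dx": -0.2, "dy": 0, "dz": -0.15, "rx": 0, "ry": 0, "rz": 0}, {"hand": -0.3, "dx": -0.2, "dy": 0, "dz": -0.15, "rx": 0, "ry": 0, "rz": 0}, {"hand": -0.3, "dx": -0.2, "dy": 0, "dz": -0.1, "rx": 0, "ry": 0, "rz": 0}, {"hand": -0.3, "dx": 0, "dy": 0, "dz": 0, "rx": 0, "ry": 0, "rz": 0}]}}

```text
t: 27.3
eef_pos: [0.3919, -0.1831, 0.2005]
tcp_rot: [-1.563, -0.009, -1.227]
wrist_force: [1.4, -0.0, -0.3]
opening: 0.653
```

```bash
python3 - <<'E'
from h import *
for n in("scene","top"):
    p=imaging.read_camera(n);w=cloud(p);x,y,z=w[...,0],w[...,1],w[...,2]
    cv2.imwrite(f"pics/f_{n}.png",p["image"][:,:,::-1])
    for (cx,cy) in((.571,.2265),(.596,.1555),(.553,-.2986)):
        r=np.hypot(x-cx,y-cy)<.035; lo=.048 if cy>0 else .035
        m=r&(z>lo)&(z<.09); mx=np.nanpercentile(z[m],95) if m.any() else 0
        t=m&(z>mx-.006)
        print(n,(cx,cy),m.sum(),"top",np.round([x[t].mean(),y[t].mean(),mx],4),"rim",np.round(np.median(z[m&~t&(z<mx-.009)]),4))
    for k in("bearing","collar","socket","wrench","screwdriver"):
        print(k,[(np.round(d["at"],3).tolist(),round(d["confidence"],2)) for d in imaging.search_frame(p,k)])
favg(2)
E
```

```text
scene (0.571, 0.2265) 246 top [0.5712 0.2248 0.0672] rim 0.0536
scene (0.596, 0.1555) 291 top [0.5965 0.1543 0.0721] rim 0.054
scene (0.553, -0.2986) 497 top [ 0.5532 -0.298   0.0585] rim 0.045
bearing [([0.612, -0.117, 0.012], 0.97), ([0.573, 0.225, 0.067], 0.38)]
collar [([0.374, 0.056, 0.014], 0.73)]
socket [([0.388, -0.124, 0.031], 0.7), ([0.613, 0.111, 0.022], 0.52)]
wrench [([0.722, -0.232, 0.009], 0.96)]
screwdriver []
top (0.571, 0.2265) 231 top [0.5714 0.2268 0.0693] rim 0.0537
top (0.596, 0.1555) 231 top [0.5964 0.1556 0.0739] rim 0.0539
top (0.553, -0.2986) 234 top [ 0.5527 -0.2973  0.06  ] rim 0.0452
bearing [([0.608, -0.114, 0.018], 0.45)]
collar [([0.37, 0.055, 0.021], 0.71), ([0.569, 0.226, 0.056], 0.65)]
socket [([0.382, -0.115, 0.038], 0.66)]
wrench [([0.746, -0.243, 0.003], 0.64)]
screwdriver [([0.423, 0.26, 0.021], 0.63), ([0.599, 0.158, 0.075], 0.21)]
t 28.00 F [ 0.13 -0.05 -0.42] +- [0.17 0.37 0.03] pos [ 0.3938  -0.18492  0.19959] zs [0.1995 0.1996]
```

View pics/f_scene.png

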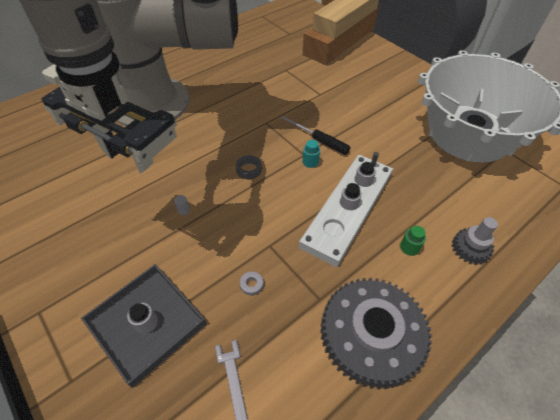

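View pics/f_top.png

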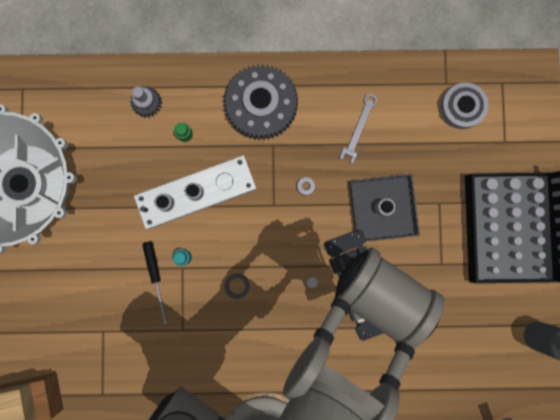

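The bush stands upright in the tray, at scene (140,315) and top (387,207). Its rim is at z ≈ 0.046, as it should be, and it is within 2 mm of the tray's centre. The firm bushes and the other things have not moved. Handing in.

```bash
python3 -c "
from cell import order
print(order.sign_off())"
```

```text
the job is handed in; nothing more can be done
None
```

I found the soft bush in the third pocket (farthest from the dowel pin) and stood it upright in the scrap tray. I handed the job in at about 28 s; no verdict is reported.

| Pocket (from the dowel) | Force | Depth pushed in (estimated) | Held | Result |
|---|---|---|---|---|
| 1 | 13.9 N | 6.7 mm | 0.55 s | firm |
| 2 | 12.9 N | 6.1 mm | 0.55 s | firm |
| 3 | 4.85 N | 6.1 mm | 0.6 s | soft |

- **Press depths:** I worked these out from the arm's height and the force, since the plug travel can't be read directly. On plug 1 I first went to about 7.3 mm, then backed off and pressed again; nothing went near the 9.5 mm limit.
- **Tray:** in the last pictures from both cameras, the soft bush stands about 1–2 mm from the tray's centre. Its rim is at the height it should be when resting on the tray floor.
- **Firm bushes:** both are still in their pockets, within about 1 mm of where they started.
- **Other things:** the bearing, collar, wrench and socket are where they were, to within the networks' accuracy of several mm. The network missed the screwdriver in the last scene picture, but the picture itself and the top camera show it unmoved.
- **Networks:** they also gave a few false detections on the block, mostly with low confidence, which I ignored.
- **Gripper:** it is raised and touching nothing.

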